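Draw up a tool caddy's telescopic handle and lift the caddy

ROBOT

A 7-joint arm with a two-finger parallel gripper is mounted at the origin on the work surface. World frame = base frame: x ahead of the robot, y to its left, z up, the work surface at z = 0. Lengths are in m, angles in rad, forces in N, time in s.
With the tool pointing down it reaches from about 0.4 to 0.9 m from the base axis. Payload 5.5 kg.
Tool frame: the origin (TCP) lies on the centre line of the jaws, within the pads' length; the fingertips stand 19 mm ahead of it and the grasp point (between the pads) is the TCP (manip.tips_ahead is the distance from the TCP to the fingertips, in m); z points along the fingers, y is the line along which they close (so a half turn about z gives the same grasp; the last joint's range is limited). The gripper opens to 92 mm and grips with 3 to 60 N. Pads are 19 mm wide; open, the fingers measure 130 mm over their backs; the gripper's body (75 mm by 190 mm) begins 47 mm behind the grasp point.
Start: joints at [1.438, 0.501, -0.427, 1.55, 0.221, 1.138, -0.21], TCP at [0.251, -0.6, 0.246] pointing down, gripper open.
Joint ranges: [-2.88, 2.88], [-0.31, 2.03], [-1.54, 1.56], [0.2, 2.42], [-1.41, 4.55], [0.19, 2.02], [-2.57, 2.57]. Speed limits (rad/s): [2.57, 2.57, 3.14, 3.14, 3.14, 3.14, 3.14].

INTERFACE

Orientations are given as a unit quaternion [w, x, y, z].
In Python, from cell import manip, planner, state, optics, job gives the robot as it stands. Calls block until the motion is done:
- manip.movep(position, orientation): joint-space move of the TCP to a pose.
- manip.move_straight(position, rot=None, rate=0.15): straight line of the TCP; rot=None keeps the orientation; rate is the mean speed in m/s.
- manip.goto_joints(angles): joint-space move.
- manip.command_gripper(opening, newtons=None): opening from 0.0 (shut) to 1.0 (fully open); newtons is the grip in N (None keeps the last); returns when the fingers have stopped.
- manip.dwell(seconds).
- planner.inverse_kinematics(position, orientation): joint angles nearest the present ones, or None.
- state(): the state.
- optics.grab_frame(name): name is "scene" or "top" or "wrist"; returns a dict with "pixels" (384x512x3 uint8, red, green, blue), "range_z" (384x512 float32, m along the optical axis (not along the pixel's ray), 0 where there is no reading), "camera_matrix" (3x3 intrinsics, pixels), "view" (4x4, takes a point from world to camera coordinates). Camera axes: x right, y down, z forward; pixel columns grow to the right and rows downward; lengths in m; the calibration is good to about 2 mm. A picture is of the moment at which its call begins.
A pose or a line that the arm cannot do raises manip.PlanningError and nothing moves.
- job.sign_off(): hands the job in; it is judged then, once.
The state is a dict: "clock": time; "joint_positions": joint angles; "joint_vel": joint speeds; "effort": joint torques, N m; "tcp_pos": TCP position; "tcp_rot": TCP orientation; "force": force on the tool from outside, world axes, zero at the start; "moment": the same for the moment, N m; "opening": opening from 0.0 (shut) to 1.0 (fully open); "gripper_force": force on a finger pad.
Only numpy, scipy, OpenCV 4.12 (cv2) and the standard library are available. Lean on these libraries where they do the work, as an engineer would, in place of code of your own. Each camera call takes 0.05 s, during which the arm holds its last target. There are 200 camera calls.

TASK

Take up the tool caddy that has the carver's mallet standing in it: take its grip, squeeze the release trigger in the grip's side and draw the telescopic handle all the way up to its second stop while the caddy still stands on the bench, then lift the caddy by that grip about 5 cm clear of the bench. Finish holding it there by the grip, handle fully out, level and still, with the mallet in its bay; do not put it down or let go, and leave the other caddy and everything else on the bench as they are.

Things in the scene. Friction and masses are not known exactly. Their poses are not given: they have to be found in the camera images.
- caddy_a: One of two like open tool caddies of grey plastic: tray 280 long (x) by 160 wide (y), walls 75 mm high. Hollow spine along its middle, 118 mm high; from it rise the two rods (x = -50, +50 mm) of a telescopic handle with a black cross grip. Gouges stand at the -x end (to 170 mm high), a bay 68 mm square is at the +x end. 0.6 kg, plus 0.22 kg in the bay. Origin: centre of the underside.
- grip_a (a point): Centre of caddy_a's cross grip, a black bar 124 mm long (along the caddy's x), 26 thick (y), 30 high, 165 mm above the underside with the handle home; it rises with the handle. Axes as the caddy's. Clear above, 25 mm clear below, free on both long sides. The release trigger, 44 long, 18 high, is in the middle of its +y side.
- handle_a (a joint): Handle of caddy_a, m drawn up: 0 home, 0.045 first stop, 0.090 second stop (end). Trigger out: locked at any stop (1.5 mm play), snaps locked at the first in passing. Trigger in: slides with about 2 N friction, so the caddy stays standing while it is drawn up; at the second stop the caddy hangs from the grip. Its handle starts home (0).
- trigger_a (a joint): Release trigger of caddy_a, m pressed towards the caddy's -y: 0 out (6.5 mm proud of the grip's side), 0.006 in (almost flush). Spring 1.2 to 3.6 N; the handle is free from 0.004 on. Fingers closed across the grip's middle, on its two long sides, squeeze it in; elsewhere on the grip they do not.
- bay_a (a point): Point on the axis of the bay at the +x end of caddy_a, 102 mm from the caddy's middle, 104 mm above its underside: the middle of a mallet standing in that bay.
- caddy_b: One of two like open tool caddies of grey plastic: tray 280 long (x) by 160 wide (y), walls 75 mm high. Hollow spine along its middle, 118 mm high; from it rise the two rods (x = -50, +50 mm) of a telescopic handle with a black cross grip. Gouges stand at the -x end (to 170 mm high), a bay 68 mm square is at the +x end. 0.6 kg, plus 0.22 kg in the bay. Origin: centre of the underside.
- grip_b (a point): Centre of caddy_b's cross grip, a black bar 124 mm long (along the caddy's x), 26 thick (y), 30 high, 165 mm above the underside with the handle home; it rises with the handle. Axes as the caddy's. Clear above, 25 mm clear below, free on both long sides. The release trigger, 44 long, 18 high, is in the middle of its +y side.
- handle_b (a joint): Handle of caddy_b, m drawn up: 0 home, 0.045 first stop, 0.090 second stop (end). Trigger out: locked at any stop (1.5 mm play), snaps locked at the first in passing. Trigger in: slides with about 2 N friction, so the caddy stays standing while it is drawn up; at the second stop the caddy hangs from the grip. Its handle starts at the first stop (0.045).
- trigger_b (a joint): Release trigger of caddy_b, m pressed towards the caddy's -y: 0 out (6.5 mm proud of the grip's side), 0.006 in (almost flush). Spring 1.2 to 3.6 N; the handle is free from 0.004 on. Fingers closed across the grip's middle, on its two long sides, squeeze it in; elsewhere on the grip they do not.
- bay_b (a point): Point on the axis of the bay at the +x end of caddy_b, 102 mm from the caddy's middle, 104 mm above its underside: the middle of a mallet standing in that bay.
- mallet_mid (a point): Half-way up the carver's mallet, a turned round mallet of pale wood 198 mm tall, standing head down (head 62 mm across, 95 mm high, slim handle up) in the bay of one of the two caddies. z along its axis.
- glue_mid (a point): Half-way up the white glue bottle, 60 mm across, 165 mm tall, standing in the bay of the other caddy.
- pliers: Bystander: pliers lying between the caddies, 130 mm long, 14 mm thick.
- tape: Bystander: tape measure standing between the caddies, 66 by 34 mm, 62 mm high.
- hammer: Bystander: hammer lying at the left side, 260 mm long.
- screwdriver: Bystander: screwdriver lying at the right side, 200 mm long.
- try_square: Bystander: try square lying at the right side, wooden stock 110 mm, blade 150 mm.
- offcut: Bystander: wood offcut behind the caddies, 150 x 55 x 28 mm.
- oil_jar: Bystander: closed amber jar behind the caddies, 72 mm across, 85 mm high.

How it is judged:
By the outcome, as a careful person would: the job done as asked, in the order asked, and still so for the second after the job is handed in, while the arm keeps its last pose, push and grip.
It also fails if it takes over 40 s, if anything falls off the work surface, if the arm or the gripper's body presses on something with over 40 N, if the wrist force passes 120 N, or if a joint passes its speed limit or range.

## Working session

There is one attempt and no reset: what is moved stays moved. The work goes in short steps, each a Python script; the robot and the scene stay as the last script left them, time stands still between calls to the robot, and variables do not carry over. Pictures are saved under pics/ and viewed, at most 10 in all, crops included, and the job is handed in when it is done.

```bash
mkdir -p pics
python3 - <<'E'
from cell import manip, planner, state, optics, job
import cv2, numpy as np
for n in ("scene","top"):
    f=optics.grab_frame(n); cv2.imwrite(f"pics/{n}0.png",f["pixels"][...,::-1]); np.savez(f"{n}0.npz",**f)
    print(n,f["camera_matrix"].round(1).tolist(),f["view"].round(3).tolist())
print(state())
E
```

```text
scene [[452.6, 0.0, 249.5], [0.0, 452.6, 189.6], [0.0, 0.0, 1.0]] [[-0.281, 0.96, -0.001, 0.154], [0.538, 0.156, -0.829, -0.214], [-0.795, -0.233, -0.56, 1.93], [0.0, 0.0, 0.0, 1.0]]
top [[349.6, 0.0, 254.9], [0.0, 349.6, 187.2], [0.0, 0.0, 1.0]] [[0.016, -1.0, -0.004, -0.027], [-0.998, -0.016, -0.06, 0.6], [0.06, 0.005, -0.998, 1.273], [0.0, 0.0, 0.0, 1.0]]
{'clock': 0.1, 'joint_positions': array([ 1.43817571,  0.50175912, -0.42682843,  1.55135273,  0.2208027 ,
        1.13831178, -0.21029701]), 'joint_vel': array([ 0.0001483 , -0.00035771, -0.00038049, -0.00388314,  0.00140022,
       -0.00103969, -0.00019336]), 'effort': array([-1.02519171e-02, -5.67879331e+01, -5.83844304e+00, -2.79920590e+01,
       -6.89955102e-02,  2.40008341e-02,  1.18358861e-05]), 'tcp_pos': array([ 0.25035706, -0.59919227,  0.24477772]), 'tcp_rot': array([-8.75806077e-04,  9.80472104e-01,  1.96656215e-01, -1.41742084e-04]), 'force': array([ 0.2466032 ,  0.45048767, -0.41527255]), 'moment': array([ 0.01444607,  0.0142781 , -0.02222482]), 'gripper_force': 0.0, 'opening': 0.9981460450614861}
```

View pics/top0.png

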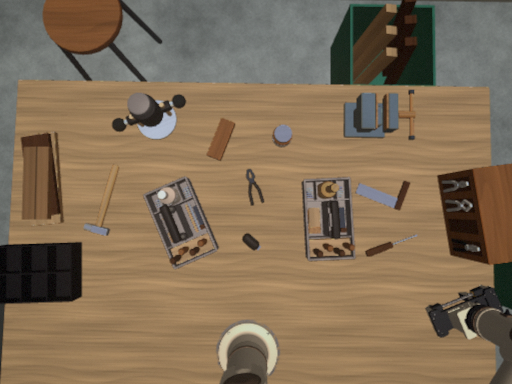

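View pics/scene0.png

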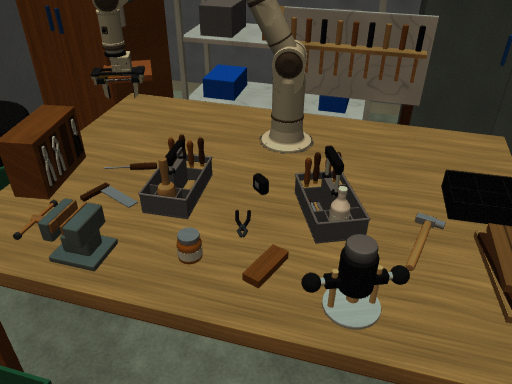

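Top view: the mallet (tan, at about (328,188)) stands in the right caddy, centred near (329,218). The white glue bottle (165,195) is in the left one. I'll measure the right caddy from the point cloud.

```bash
cat > h.py <<'E'
import numpy as np, cv2
def cloud(f):
    z=f["range_z"].astype(float); K=f["camera_matrix"]; V=f["view"]
    v,u=np.indices(z.shape); c=np.stack([(u-K[0,2])/K[0,0]*z,(v-K[1,2])/K[1,1]*z,z],-1)
    p=(c-V[:3,3])@V[:3,:3]; p[z<=0]=np.nan; return p
E
python3 - <<'E'
from h import *
for n in ("top","scene"):
    f=dict(np.load(n+"0.npz")); p=cloud(f); px=f["pixels"].astype(int)
    x,y,z=p[...,0],p[...,1],p[...,2]
    R=(x>.35)&(x<.75)&(y>-.42)&(y<-.1)
    if n=="top":
        m=R&(z>.02)&(z<.085); rc=cv2.minAreaRect(p[m][:,:2].astype(np.float32)); print("tray",rc)
    dark=(px.max(-1)<60)
    for lo,hi in((.14,.175),(.175,.19),(.19,.21),(.21,.235)):
        m=R&dark&(z>lo)&(z<hi)
        if m.sum()>4:
            q=p[m]; print(n,"dark",lo,m.sum(),np.median(q,0).round(3),cv2.minAreaRect(q[:,:2].astype(np.float32)))
    m=R&~dark&(z>.15); q=p[m]; print("bright hi",m.sum(),np.median(q,0).round(3),q.min(0).round(3),q.max(0).round(3))
f=dict(np.load("top0.npz"));cv2.imwrite("pics/crop.png",cv2.resize(f["pixels"][165:275,290:370,::-1],None,fx=5,fy=5,interpolation=2))
E
```

```text
tray ((0.4901564121246338, -0.2774044871330261), (0.2873358130455017, 0.16721907258033752), 3.565389633178711)
top dark 0.14 62 [ 0.392 -0.267  0.164] ((0.450510174036026, -0.287769615650177), (0.0973246619105339, 0.19022132456302643), 76.06514739990234)
top dark 0.175 238 [ 0.486 -0.277  0.18 ] ((0.49255213141441345, -0.277214378118515), (0.11599718034267426, 0.026469172909855843), 3.7731635570526123)
bright hi 302 [ 0.482 -0.267  0.173] [ 0.368 -0.345  0.15 ] [ 0.605 -0.221  0.205]
scene dark 0.14 249 [ 0.479 -0.263  0.16 ] ((0.48058655858039856, -0.292318731546402), (0.11047502607107162, 0.2359016388654709), 80.27454376220703)
scene dark 0.175 132 [ 0.504 -0.274  0.178] ((0.5204823017120361, -0.273351788520813), (0.17319738864898682, 0.022403180599212646), 4.433443546295166)
bright hi 163 [ 0.599 -0.268  0.171] [ 0.367 -0.343  0.15 ] [ 0.612 -0.222  0.202]
```

View pics/crop.png

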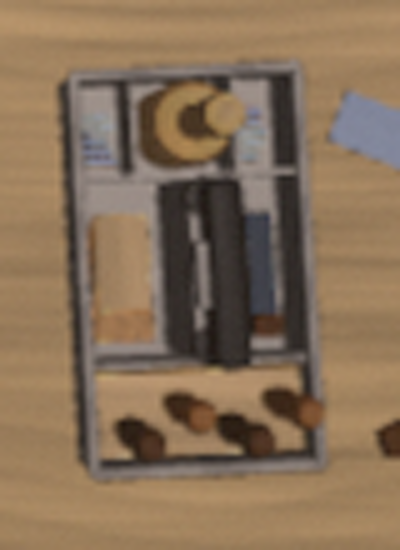

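The image shows the mallet at the far end (crop ~(200,120)), gouges at the near end, and the grip at (225,270). The grip top is at z=0.180, so the handle is home and this is caddy_a. Grip centre is about (0.491,-0.277), yaw 3.6°, and its size matches the description. I'll move above it and check with the wrist camera.

Run:
```python
from cell import manip, planner, state, optics, job
from h import *
a=np.radians(3.6); q=[0,np.cos(a/2),np.sin(a/2),0]
manip.move_straight([0.25,-0.6,0.36],rate=.2)
manip.movep([0.496,-0.277,0.33],q)
f=optics.grab_frame("wrist"); cv2.imwrite("pics/w1.png",f["pixels"][...,::-1]); p=cloud(f)
x,y,z=p[...,0],p[...,1],p[...,2]
m=(np.abs(x-.49)<.09)&(np.abs(y+.277)<.03)&(np.abs(z-.18)<.008)&(f["pixels"].max(-1)<75)
n,l,s,c=cv2.connectedComponentsWithStats(m.astype(np.uint8)); m=l==1+s[1:,4].argmax()
print(m.sum(),np.median(p[m],0).round(4),cv2.minAreaRect(p[m][:,:2].astype(np.float32)))
s=state();print(s["clock"],s["tcp_pos"],s["joint_positions"].round(2))
```

```text
2647 [ 0.4993 -0.2765  0.1802] ((0.49508512020111084, -0.2764243185520172), (0.11806121468544006, 0.026538996025919914), 3.7808239459991455)
2.3833 [ 0.49530188 -0.27870795  0.32974069] [ 0.96  0.31 -0.62  1.65  0.19  1.24 -1.21]
```

View pics/w1.png

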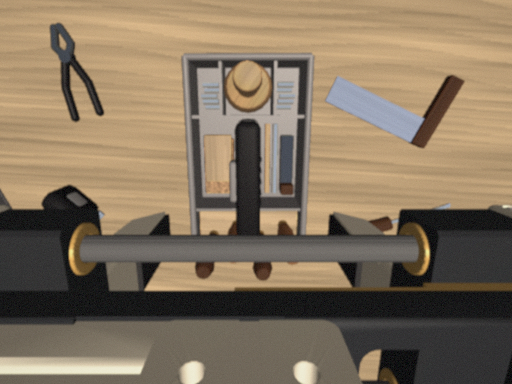

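Wrist view: the grip (248,120–230) is between the jaws with the trigger on its left side (~(233,180)). It agrees with the top view to 1 mm across. Next I descend and close, about 5 mm toward the mallet, still on the trigger.

Run:
```python
from cell import manip, planner, state, optics, job
from h import *
def rep(t):
    s=state();print(t,round(s["clock"],2),s["tcp_pos"].round(4),"F",s["force"].round(1),"M",s["moment"].round(2),"op",round(s["opening"],3),round(s["gripper_force"],1))
T=np.array([0.497,-0.2764,0.165]); e=np.zeros(3)
for z in (.24,.20):
    manip.move_straight(T*[1,1,0]+[0,0,z]+e,rate=.1); manip.dwell(.2)
    e+=T*[1,1,0]+[0,0,z]-state()["tcp_pos"]; rep(z)
manip.move_straight(T+e,rate=.06); manip.dwell(.2); rep("down")
manip.command_gripper(0.0,50); manip.dwell(.4); rep("closed")
np.save("e.npy",e)
f=optics.grab_frame("scene"); cv2.imwrite("pics/s1.png",cv2.resize(f["pixels"][100:250,110:310,::-1],None,fx=3.5,fy=3.5))
```

```text
0.24 3.63 [ 0.4974 -0.2766  0.2407] F [0.  0.8 0.3] M [0.01 0.03 0.  ] op 1.0 0.0
0.2 4.39 [ 0.4972 -0.2764  0.2001] F [-0.5  0.1  0. ] M [0.05 0.03 0.02] op 0.999 0.0
down 5.33 [ 0.4968 -0.2764  0.1647] F [-0.4  0.1  0.2] M [0.04 0.04 0.02] op 0.998 0.0
closed 6.77 [ 0.4964 -0.2762  0.1642] F [ 0.6 -0.1 -1.3] M [ 0.18 -0.07 -0.02] op 0.281 50.0
```

View pics/s1.png

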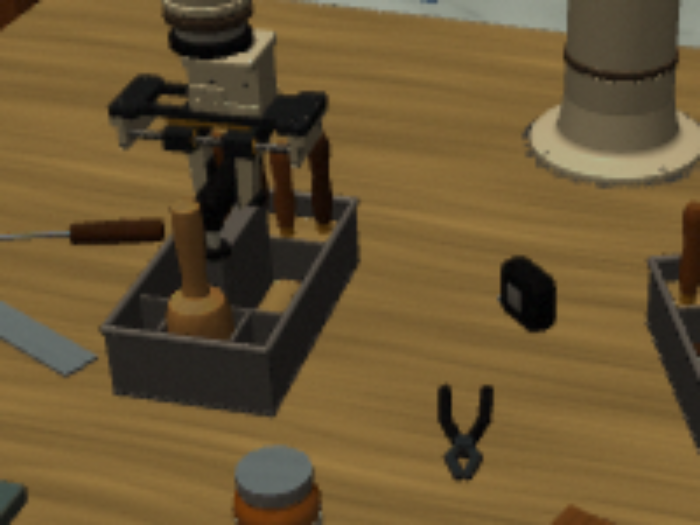

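The jaws are closed across the grip at 25.9 mm, so the trigger is flush, and the caddy is still standing. I'll draw the handle up in steps and watch the force.

Run:
```python
from cell import manip, planner, state, optics, job
from h import *
def rep(t):
    s=state();print(t,round(s["clock"],2),s["tcp_pos"].round(4),"F",s["force"].round(1),"M",s["moment"].round(2),"op",round(s["opening"],3),round(s["gripper_force"],1)); return s
e=np.load("e.npy"); T=np.array([0.497,-0.2764,0.165])+e
for dz in (.008,.03,.06,.083,.087,.089):
    manip.move_straight(T+[0,0,dz],rate=.04); manip.dwell(.2); s=rep(dz)
    if s["force"][2]<-6.5 and dz<.08: print("STOP"); break
f=optics.grab_frame("top"); np.savez("top1.npz",**f)
p=cloud(f);p0=cloud(dict(np.load("top0.npz")))
for P in (p0,p):
    m=(P[...,0]>.58)&(P[...,0]<.66)&(np.abs(P[...,1]+.277)<.1)&(P[...,2]>.06)&(P[...,2]<.09); print("walls",m.sum(),np.median(P[m],0).round(4))
f=optics.grab_frame("scene"); cv2.imwrite("pics/s2.png",cv2.resize(f["pixels"][80:250,110:310,::-1],None,fx=3.5,fy=3.5))
```

```text
0.008 7.37 [ 0.4962 -0.2761  0.1722] F [-3.1  0.2  0.6] M [0.4  0.41 0.06] op 0.281 50.0
0.03 8.27 [ 0.4966 -0.2763  0.1943] F [-2.1  0.1  0.2] M [0.35 0.43 0.14] op 0.284 50.0
0.06 9.37 [ 0.4965 -0.2763  0.2243] F [-1.4  0.8  0.4] M [0.29 0.36 0.13] op 0.28 50.0
0.083 10.29 [ 0.4965 -0.2762  0.2473] F [-2.1 -0.9  1.2] M [0.3  0.39 0.02] op 0.284 50.0
0.087 10.74 [ 0.4965 -0.2763  0.2514] F [-1.3 -0.8  0.7] M [0.14 0.41 0.19] op 0.285 50.0
0.089 11.19 [ 0.4964 -0.2763  0.2532] F [-1.  -0.3 -0.6] M [0.1  0.29 0.05] op 0.279 50.0
walls 259 [ 0.6213 -0.2616  0.0782]
walls 254 [ 0.6214 -0.2604  0.0781]
```

View pics/s2.png

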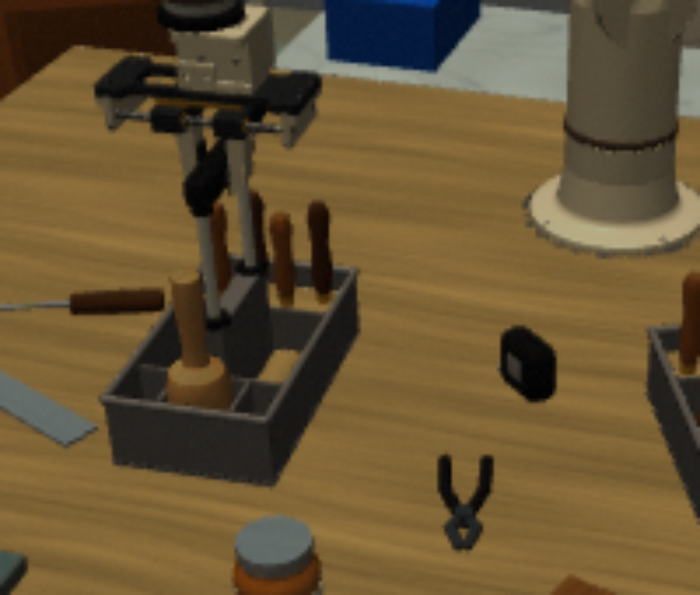

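Both rods are now well out, the caddy stands unmoved (wall points unchanged), and the mallet is in its bay. I'll go on slowly through the stop, lift a little and check the tilt.

```bash
cat >> h.py <<'E'
def tilt(f,z0):
    P=cloud(f); x,y,z=[P[...,i] for i in range(3)]
    # tray rim (top of walls): fit plane on the points at rim height
    R=(x>.33)&(x<.65)&(y>-.38)&(y<-.17)
    m=R&(np.abs(z-z0)<.012); q=P[m]
    for _ in range(4):
        A=np.c_[q[:,0]-.49,q[:,1]+.277,np.ones(len(q))]; c=np.linalg.lstsq(A,q[:,2],rcond=None)[0]
        r=q[:,2]-A@c; q=q[np.abs(r)<max(.003,2*r.std())]
    print("rim n",len(q),"slopes deg",np.degrees(c[:2]).round(2),"height",c[2].round(4), "span",q.min(0).round(3),q.max(0).round(3))
E
python3 - <<'E'
from cell import manip, planner, state, optics, job
from h import *
def rep(t):
    s=state();print(t,round(s["clock"],2),s["tcp_pos"].round(4),"F",s["force"].round(1),"M",s["moment"].round(2),"op",round(s["opening"],3),round(s["gripper_force"],1)); return s
e=np.load("e.npy"); T=np.array([0.497,-0.2764,0.165])+e
tilt(dict(np.load("top0.npz")),.077)
manip.command_gripper(0.0,60)
for dz in (.0915,.094,.097,.105):
    manip.move_straight(T+[0,0,dz],rate=.02); manip.dwell(.3); s=rep(dz)
tilt(optics.grab_frame("top"),.077+.014)
f=optics.grab_frame("scene"); cv2.imwrite("pics/s3.png",cv2.resize(f["pixels"][80:250,110:310,::-1],None,fx=3.5,fy=3.5))
E
```

```text
rim n 652 slopes deg [0.01 0.04] height 0.0788 span [ 0.342 -0.367  0.074] [ 0.638 -0.187  0.084]
0.0915 12.08 [ 0.4963 -0.2761  0.2554] F [ 0.2  0.1 -7.5] M [ 0.02  0.06 -0.03] op 0.279 60.0
0.094 12.66 [ 0.4964 -0.2762  0.2582] F [-0.3 -0.1 -7.5] M [0.01 0.09 0.01] op 0.276 60.0
0.097 13.26 [ 0.4964 -0.2762  0.2612] F [ 0.2 -0.1 -6. ] M [0.01 0.02 0.02] op 0.285 60.0
0.105 14.11 [ 0.4964 -0.2762  0.2691] F [ 0.8 -0.8 -7.3] M [0.01 0.07 0.05] op 0.278 60.0
rim n 555 slopes deg [0.04 0.03] height 0.0938 span [ 0.345 -0.362  0.088] [ 0.636 -0.185  0.1  ]
```

View pics/s3.png

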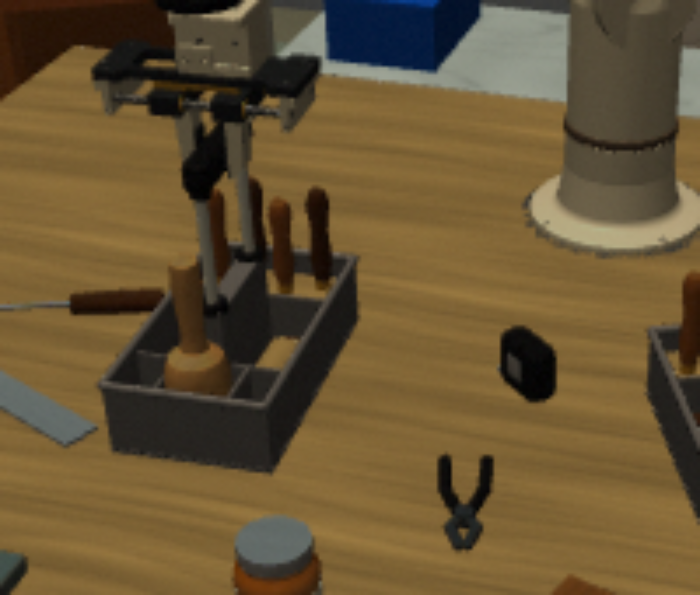

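The caddy hangs level (tilt under 0.1°). The rim is 15 mm up for 104.5 mm of tool travel, so the handle is at 0.090. I'll raise it to 5 cm.

Run:
```python
from cell import manip, planner, state, optics, job
from h import *
e=np.load("e.npy"); T=np.array([0.497,-0.2764,0.165])+e
manip.move_straight(T+[0,0,.141],rate=.03); manip.dwell(1.0)
s=state();print(s["clock"],s["tcp_pos"].round(4),s["force"].round(1),s["moment"].round(2),s["opening"],s["gripper_force"],abs(s["joint_vel"]).max())
tilt(optics.grab_frame("top"),.079+.05)
f=optics.grab_frame("scene"); cv2.imwrite("pics/s4.png",f["pixels"][...,::-1])
```

```text
16.5583 [ 0.4964 -0.2762  0.3052] [-0.8  0.1 -6.9] [-0.01  0.01 -0.01] 0.27944349534767077 59.99804198741913 0.0023867780240373416
rim n 579 slopes deg [ 0.08 -0.02] height 0.1303 span [ 0.343 -0.366  0.126] [ 0.636 -0.186  0.135]
```

View pics/s4.png

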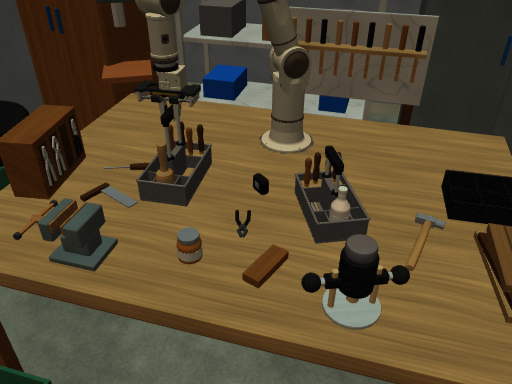

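The caddy (175,172) is held 51 mm up, level and still, with the mallet in its bay (165,165) and everything else unmoved.

```bash
python3 -c "
from cell import job
print(job.sign_off())"
```

```text
the job is handed in; nothing more can be done
None
```

The job is handed in: caddy_a, with the mallet in its bay, is held by its grip about 51 mm above the bench, level and still, with the handle fully out to its second stop, and the camera view shows nothing else moved.

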